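Lock the clock-case jig with the T-handle hex key

ROBOT

A 6-joint arm with a two-finger parallel gripper is mounted at the origin on the work surface. World frame = base frame: x ahead of the robot, y to its left, z up, the work surface at z = 0. Lengths are in m, angles in rad, forces in N, time in s.
With the tool pointing down it reaches from about 0.25 to 0.775 m from the base axis. Payload 4 kg.
Tool frame: the origin (TCP) lies at the very end of the fingers, on their centre line; the grasp point (between the pads) lies 19 mm behind it (robot.tcp_to_grasp is the distance from the TCP to the grasp point, in m); z points along the fingers, y is the line along which they close (so a half turn about z gives the same grasp; the last joint's range is limited). The gripper opens to 94 mm and grips with 3 to 60 N. Pads are 16 mm wide; open, the fingers measure 119 mm over their backs; the gripper's body (75 mm by 177 mm) begins 78 mm behind the grasp point.
Start: joints at [-1.214, 0.087, 1.371, -0, 1.684, -0.103], TCP at [0.244, -0.493, 0.206] pointing down, gripper open.
Joint ranges: [-3.1, 3.1], [-0.76, 2.03], [0.27, 2.55], [-1.08, 4.22], [0.17, 2.65], [-2.57, 2.57]. Speed limits (rad/s): [2.79, 2.79, 3.14, 3.14, 3.14, 3.14].

INTERFACE

Orientations are given as [roll, pitch, yaw] about the fixed x, y, z axes, in that order (R = Rz(yaw) Ry(pitch) Rx(roll)).
In Python, from bench import robot, vision gives the robot as it stands (robot), with the cameras (vision).
- The arm moves only by the shell command python3 nudge.py 'ROWS'. ROWS is rows parted by semicolons, their numbers by spaces, 1 to 20 of them, each of 5 numbers: the finger opening in m, then dx, dy, dz in m, then a turn about the tool's z in rad; each row shifts and turns the commanded pose from where the row before left it, along the tool's axes as they then stand; what a row does not reach is not made up. A row lasts 1/12 s, in which the tool goes at most 0.0417 m and 0.125 rad, less where a joint would pass 70% of its speed; a pose out of reach is approached as far as the arm can. The fingers move at their own pace and stop on an object; the grip force is fixed at half the most. Time passes only in rows, so rows that do not move let the fingers close. It prints the time, the measured TCP pose, the force, the opening and the grip force at its end.
- robot.get_obs(): the state, without advancing time (a new reading comes with each control period).
- vision.snapshot(name): name is "side" or "top" or "wrist"; returns a dict with "color" (400x640x3 uint8, blue, green, red), "fx", "fy", "cx", "cy" (pixels), "extrinsics" (4x4, takes a point from world to camera coordinates). Camera axes: x right, y down, z forward; pixel columns grow to the right and rows downward; lengths in m; the calibration is good to about 2 mm. A picture is of the moment at which its call begins. There is no depth.
- robot.close_job(): hands the job in; it is judged then, once.
The state is a dict: "time": time; "joint_positions": joint angles; "qvel": joint speeds; "joint_torque": joint torques, N m; "tool_pos": TCP position; "ee_rot": TCP orientation; "wrist_force": force on the tool from outside, world axes, zero at the start; "wrist_torque": the same for the moment, N m; "width": finger opening in m; "finger_force": force on a finger pad.
Only numpy, scipy, OpenCV 4.12 (cv2) and the standard library are available. Lean on these libraries where they do the work, as an engineer would, in place of code of your own. Each camera call takes 0.05 s, during which the arm holds its last target. There are 200 camera calls.

TASK

Tighten the loose cap screw sunk in the top of the jig's fence block, so that the fence locks the clock case: take the larger of the two T-handle hex keys from the wooden stand, push it fully home in the screw's hex socket before you turn the screw at all, then keep it home and turn it clockwise until the screw comes up against its stop. Then pull the key out, stand it back in its hole in the stand, all the way down, and let go. Leave the smaller key standing in its hole.

Things in the scene. Friction and masses are not known exactly. Their poses are not given: they have to be found in the camera images.
- key: the larger T-handle hex key, 122 long, about 0.2 kg, standing tip down in one of the stand's two holes. Origin at the centre of its tip, z up along the shank. Dark steel hex shank 14 across flats, 16.2 across corners, z 0 to 100 (lowest 3: chamfer cone, diameter 10 to 14). Black plastic crossbar along x: 80 long (x), 16 thick (y), z 100 to 122. Two of the hexagon's flats face +y and -y.
- key_tip (a point): centre of the larger key's tip, same point as the key's origin
- key_bar (a point): centre of the larger key's crossbar, 111 above its tip: the place to grip, across the bar. Below the bar is a round collar, 20 in diameter, z 92 to 100.
- small_key: the smaller T-handle hex key, not needed: shank 11 across flats, 95 long to the underside of its crossbar, which is 62 long, 14 thick and 18 high; same build and axes, origin at the tip. It stands in the other hole of the stand.
- stand: fixed key stand, a wooden block 80 (x) by 190 (y) by 60 high on the table, origin at the centre of its underside, z up, with two equal round blind holes in the top at y -50 and +50. The keys' crossbars stand roughly along its x (within 25 degrees).
- stand_hole0 (a point): centre of the mouth of the stand's hole at y -50 (top face of the block); the hole is 19 in diameter and 45 deep, with a 2 chamfer
- stand_hole1 (a point): the same for the equal hole at y +50
- jig: fixed jig: dark steel base plate 12 thick, from x -70 to +270, y -75 to +75; on it the aluminium fence block, 76 x 76, top at z 60, centred on the screw axis; beyond the block (+x) a dark wooden clock case lies on its back against a stop, up to 95 high. Origin on the screw axis at table height, z up.
- screw_mouth (a point): on the screw axis, at the top face of the fence block (z 60): centre of a round recess, 21 in diameter with a 1.5 chamfer, at the bottom of which, 12 below this face, the screw's head lies. A key whose hexagon is more than about 9 degrees off the socket's enters the head only 3 and stops with its tip about 15 below this face: lift, turn a little and try again.
- screw_floor (a point): on the screw axis, at the bottom of the hex socket, 26 below the block's top (z 34). The socket is 15.2 across flats and 14 deep (from 12 to 26 below the block's top): a key fully home has its tip on this point. The angle of the hexagon about the axis is different every time, does not follow from screw or the jig's yaw, and is to be found by touch or seen from above.
- screw (a joint): turn of the cap screw in rad, growing clockwise seen from above; it starts between 0 and 0.6 and meets its hard stop (tight) at 1.6. It turns against a friction of about 0.12 N m and stays where it is left.

How it is judged:
On the way, in this order (a step that is already met when the one before it is completed fails the run):
1. the larger key is fully home in the screw's socket, the screw not yet turned (z of key_tip in the frame of screw_floor below 0.003 m and horizontal distance between key_tip and screw_floor below 0.003 m and angle between key's own z axis and vertical below 0.12 rad and value of joint screw below 0.75 rad), for 0.1 s.
2. with the key still home, the screw is turned clockwise to its stop (z of key_tip in the frame of screw_floor below 0.003 m and horizontal distance between key_tip and screw_floor below 0.003 m and angle between key's own z axis and vertical below 0.12 rad and value of joint screw above 1.5 rad), for 0.1 s.
At the end, for the whole second after the job is handed in: the screw is at its stop (joint above 1.5), the larger key stands at rest in a hole of the stand, all the way down (tip at least 40 mm below the stand's top, within 6 mm of the hole's axis), and the smaller key still stands in its own hole (tip moved less than 15 mm) (((horizontal distance between key_tip and stand_hole0 below 0.006 m and z of key_tip in the frame of stand_hole0 below -0.04 m) or (horizontal distance between key_tip and stand_hole1 below 0.006 m and z of key_tip in the frame of stand_hole1 below -0.04 m)) and value of joint screw above 1.5 rad and angle between key's own z axis and vertical below 0.2 rad and linear speed of key below 0.02 m/s and distance of small_key from where it was at the start of the episode below 0.015 m and angle between small_key's own z axis and vertical below 0.3 rad); the robot touches nothing.
It fails at once if the screw is turned while the larger key is not fully home in it ((velocity of joint screw above 0.3 rad/s or velocity of joint screw below -0.3 rad/s) and not (z of key_tip in the frame of screw_floor below 0.006 m and horizontal distance between key_tip and screw_floor below 0.005 m)).
It also fails if it takes over 72 s, if anything falls off the work surface, if the arm or the gripper's body presses on something with over 40 N, if the wrist force passes 120 N, or if a joint passes its speed limit or range.

## Working session

There is one attempt and no reset: what is moved stays moved. The work goes in short steps, Python scripts to look and compute and a shell command to move; the robot and the scene stay as the last step left them, time stands still between calls to the robot, and variables do not carry over. Pictures are saved under pics/ and viewed, at most 14 in all, crops included, and the job is handed in when it is done.

```bash
ls; mkdir -p pics
python3 - <<'E'
from bench import robot, vision
import cv2,numpy as np
o=robot.get_obs();print(o['time'],o['tool_pos'],o['ee_rot'],o['width'],robot.tcp_to_grasp)
for n in("top","side"):
    s=vision.snapshot(n);cv2.imwrite(f'pics/{n}0.png',s['color']);print(n,s['fx'],s['fy'],s['cx'],s['cy']);print(np.round(s['extrinsics'],4).tolist())
E
```

```text
bench.py
nudge.py
pics
0.0 [ 0.24389046 -0.49235375  0.2043181 ] [-3.13938317e+00 -2.39084865e-04  4.59817852e-01] 0.09419501773855518 0.0188
top 417.38379383720485 417.38379383720485 316.26417553070837 203.64141709671892
[[0.092, -0.9958, 0.0023, -0.0348], [-0.9697, -0.0902, -0.2271, 0.534], [0.2263, 0.0186, -0.9739, 0.8739], [0.0, 0.0, 0.0, 1.0]]
side 476.880012036565 476.880012036565 311.84162068314333 194.58527981061437
[[-0.9264, -0.3764, -0.0113, 0.5055], [-0.2831, 0.7158, -0.6383, 0.2048], [0.2483, -0.5881, -0.7697, 0.9493], [0.0, 0.0, 0.0, 1.0]]
```

View pics/top0.png

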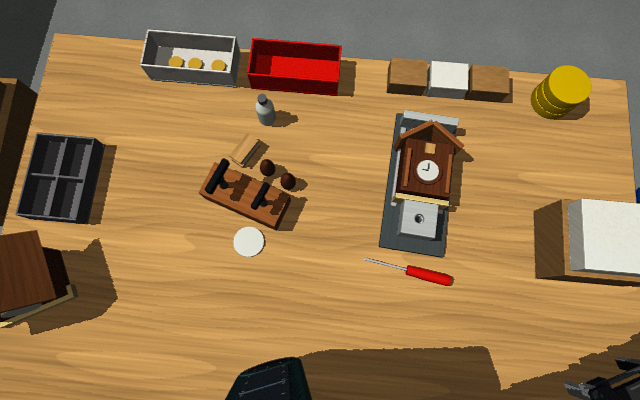

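View pics/side0.png

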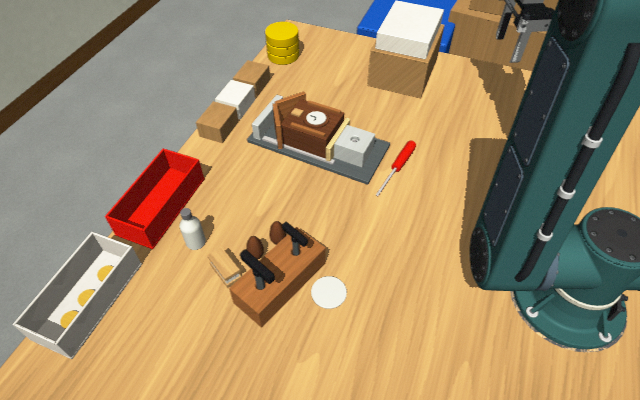

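The top view shows the stand at about (245,193), with the larger key's bar at about (219,176) and the smaller at (264,196). The fence block's recess is at (419,218). In the side view the large key is at (258,266) and the screw at (355,140). Next I'll zoom in on the details.

Run:
```python
import cv2,numpy as np
t=cv2.imread('pics/top0.png');s=cv2.imread('pics/side0.png')
f=lambda im,x,y,w,h:cv2.resize(im[y:y+h,x:x+w],(400,300),interpolation=cv2.INTER_CUBIC)
c=np.vstack([np.hstack([f(t,195,145,100,75),f(t,390,192,60,45)]),np.hstack([f(s,220,215,100,75),f(s,325,118,60,45)])])
cv2.imwrite('pics/crop0.png',c)
```

```text
(no output)
```

View pics/crop0.png

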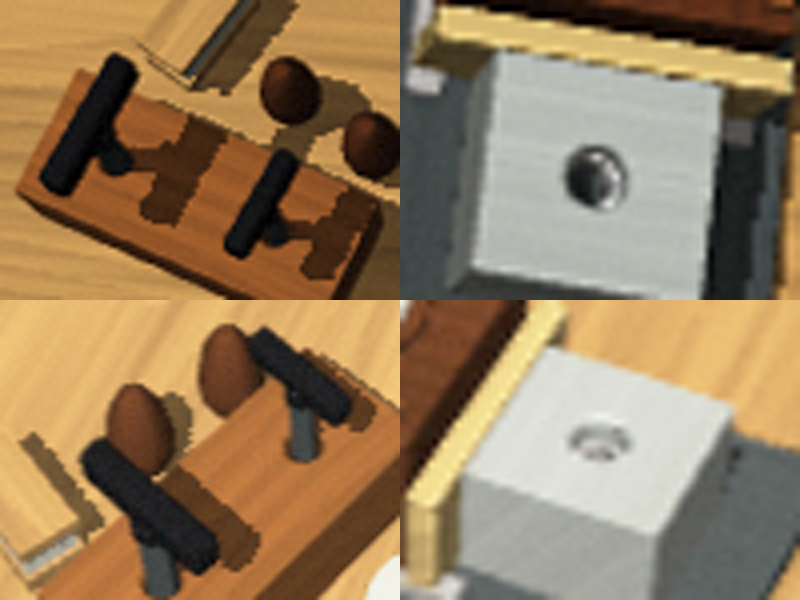

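The crops show the large bar's centre near top pixel (217,176), and the recess as a dark circle near (419.5,218.5). I'll measure these with masks and triangulation.

```bash
cat > h.py <<'E'
from bench import robot, vision
import cv2,numpy as np
def ray(s,uv):
    E=s['extrinsics'];R,t=E[:3,:3],E[:3,3]
    d=R.T@np.array([(uv[0]-s['cx'])/s['fx'],(uv[1]-s['cy'])/s['fy'],1]);return -R.T@t,d/np.linalg.norm(d)
def plane(s,uv,z):
    o,d=ray(s,uv);return o+d*(z-o[2])/d[2]
def proj(s,p):
    q=s['extrinsics'][:3,:3]@p+s['extrinsics'][:3,3];return q[0]/q[2]*s['fx']+s['cx'],q[1]/q[2]*s['fy']+s['cy']
def tri(a,ua,b,ub):
    (o1,d1),(o2,d2)=ray(a,ua),ray(b,ub)
    k=np.linalg.lstsq(np.c_[d1,-d2],o2-o1,rcond=None)[0];p,q=o1+k[0]*d1,o2+k[1]*d2
    return (p+q)/2,np.linalg.norm(p-q)
def blobs(s,box,mask,k=1):
    x,y,w,h=box;m=np.zeros(mask.shape,np.uint8);m[y:y+h,x:x+w]=mask[y:y+h,x:x+w]*255
    if k>1:m=cv2.morphologyEx(m,cv2.MORPH_OPEN,np.ones((k,k),np.uint8))
    return sorted(cv2.findContours(m,cv2.RETR_EXTERNAL,cv2.CHAIN_APPROX_NONE)[0],key=cv2.contourArea)[::-1]
E
python3 - <<'E'
from h import *
t=vision.snapshot('top');s=vision.snapshot('side')
res={}
for n,S,boxes in(('top',t,[(200,150,32,48),(248,178,30,34)]),('side',s,[(235,240,42,45),(278,217,33,33)])):
  V=S['color'].max(2)
  for i,b in enumerate(boxes):
    c=blobs(S,b,V<45)[0];r=cv2.minAreaRect(c);res[n,i]=r;bp=cv2.boxPoints(r)
    print(n,i,cv2.contourArea(c),r)
    e=sorted([(np.linalg.norm(bp[j]-bp[(j+1)%4]),j) for j in range(4)])
    j=e[0][1];m1=(bp[j]+bp[(j+1)%4])/2;m2=(bp[(j+2)%4]+bp[(j+3)%4])/2
    z=.126 if i==0 else .119
    p,q=plane(S,m1,z),plane(S,m2,z);d=q-p;print('  centre',plane(S,r[0],z).round(4),'len',np.linalg.norm(d).round(4),'yaw',np.arctan2(d[1],d[0]).round(3))
for i in(0,1):print(tri(t,res['top',i][0],s,res['side',i][0]))
# recess & block top
hr={}
for n,S,b,b2 in(('top',t,(405,205,30,28),(390,192,60,50)),('side',s,(343,128,26,22),(330,118,60,45))):
  g=S['color'].astype(int);V=g.max(2)
  c=blobs(S,b,V<165)[0];el=cv2.fitEllipse(c);hr[n]=el[0];print(n,'hole',cv2.contourArea(c),el,plane(S,el[0],.06).round(4))
  m=(V>175)&(V-g.min(2)<25);c=blobs(S,b2,m,3)[0];a=cv2.approxPolyDP(c,4,True)[:,0];print(cv2.contourArea(c),[(u.tolist(),plane(S,u,.06).round(3)[:2].tolist()) for u in a])
print(tri(t,hr['top'],s,hr['side']))
E
```

```text
top 0 342.5 ((221.13211059570312, 178.70205688476562), (18.499263763427734, 37.21446990966797), 30.256441116333008)
  centre [0.5552 0.2183 0.126 ] len 0.0793 yaw 2.764
top 1 212.0 ((262.9222412109375, 197.20465087890625), (13.89244270324707, 28.648664474487305), 30.256441116333008)
  centre [0.5251 0.1267 0.119 ] len 0.061 yaw 2.741
side 0 395.5 ((256.23846435546875, 267.4809265136719), (41.98115539550781, 13.33585262298584), 40.42607498168945)
  centre [0.5585 0.2299 0.126 ] len 0.0838 yaw -0.358
side 1 222.5 ((293.7561340332031, 234.80490112304688), (30.610057830810547, 10.619816780090332), 38.65980911254883)
  centre [0.5265 0.1353 0.119 ] len 0.0646 yaw 2.764
(array([0.56150778, 0.22256231, 0.11124849]), np.float64(0.004393131485626526))
(array([0.52880042, 0.12852078, 0.10800468]), np.float64(0.002234784663857432))
top hole 66.0 ((418.62359619140625, 218.1927490234375), (9.016702651977539, 9.628320693969727), 123.90851593017578) [ 0.5233 -0.2155  0.06  ]
1026.5 [([405, 200], [0.562, -0.183]), ([402, 231], [0.491, -0.18]), ([434, 236], [0.486, -0.251]), ([436, 205], [0.557, -0.253])]
side hole 3.0 ((367.3135986328125, 147.98240661621094), (1.9236057996749878, 3.793665647506714), 24.001747131347656) [ 0.4822 -0.1974  0.06  ]
623.5 [([346, 126], [0.555, -0.252]), ([335, 144], [0.559, -0.182]), ([363, 152], [0.488, -0.181]), ([373, 134], [0.484, -0.249])]
(array([ 0.50696506, -0.21925643,  0.04161517]), np.float64(0.03974159468523436))
```

```bash
cat >> h.py <<'E'
def status():
    o=robot.get_obs();print('t',round(o['time'],2),'tcp',o['tool_pos'].round(4),'rpy',o['ee_rot'].round(4),'w',round(o['width'],4),'ff',round(float(np.max(o['finger_force'])),1),'F',o['wrist_force'].round(1),'T',o['wrist_torque'].round(2));return o
def go(x,y,z,yaw=None):
    """tool-axis shift to world TCP target (translation first, then turn)"""
    o=status();w=o['ee_rot'][2];d=np.array([x,y,z])-o['tool_pos']
    print('dx dy dz',round(d[0]*np.cos(w)+d[1]*np.sin(w),4),round(d[0]*np.sin(w)-d[1]*np.cos(w),4),round(-d[2],4),'turn',None if yaw is None else round(w-yaw,4))
E
python3 - <<'E'
from h import *
from scipy.spatial.transform import Rotation as R
o=status();s=vision.snapshot('wrist');E=np.linalg.inv(s['extrinsics'])
Rt=R.from_euler('xyz',o['ee_rot']).as_matrix()
print('cam in tool',(Rt.T@(E[:3,3]-o['tool_pos'])).round(4),(Rt.T@E[:3,:3]).round(3).tolist(),s['fx'],s['cx'],s['cy'])
go(.5235,-.216,.25)
E
```

```text
t 0.2 tcp [ 0.244  -0.4926  0.2048] rpy [-3.1402e+00 -2.0000e-04  4.5980e-01] w 0.094 ff 0.0 F [ 0.6  0.1 -0.1] T [ 0.05  0.   -0.01]
cam in tool [ 0.0778  0.0002 -0.1792] [[0.001, -0.964, -0.266], [1.0, 0.001, 0.001], [-0.001, -0.266, 0.964]] 286.80208382092593 321.861760869322 196.5711129282365
t 0.25 tcp [ 0.244  -0.4926  0.2049] rpy [-3.1405e+00 -1.0000e-04  4.5980e-01] w 0.0938 ff 0.0 F [0.4 0.6 0.5] T [ 0.    0.02 -0.02]
dx dy dz 0.3733 -0.1239 -0.0451 turn None
```

Run:
```python
from h import *
go(.4535,-.2505,.1)
```

```text
t 0.25 tcp [ 0.244  -0.4926  0.2049] rpy [-3.1405e+00 -1.0000e-04  4.5980e-01] w 0.0938 ff 0.0 F [0.4 0.6 0.5] T [ 0.    0.02 -0.02]
dx dy dz 0.2952 -0.124 0.1049 turn None
```

```bash
python3 nudge.py '.094 .0295 -.0124 .0105 0;.094 .0295 -.0124 .0105 0;.094 .0295 -.0124 .0105 0;.094 .0295 -.0124 .0105 0;.094 .0295 -.0124 .0105 0;.094 .0295 -.0124 .0105 0;.094 .0295 -.0124 .0105 0;.094 .0295 -.0124 .0105 0;.094 .0295 -.0124 .0105 0;.094 .0295 -.0124 .0105 0;.094 0 0 0 0;.094 0 0 0 0;.094 0 0 0 0'
python3 - <<'E'
from h import *
status();s=vision.snapshot('wrist');np.save('w1.npy',s,allow_pickle=True)
u,v=proj(s,np.array([.5235,-.216,.048]));print(u,v)
u,v=int(u),int(v);c=s['color'][max(0,v-40):v+40,max(0,u-40):u+40]
cv2.imwrite('pics/w1.png',np.hstack([cv2.resize(s['color'],(400,250)),cv2.resize(c,(400,250*1),interpolation=cv2.INTER_CUBIC)]) if 0 else cv2.resize(c,(560,560),interpolation=cv2.INTER_CUBIC))
E
```

```text
time: 1.33
tool_pos: [0.4532, -0.2513, 0.1007]
ee_rot: [3.141, 0.001, 0.46]
wrist_force: [-0.1, 0.5, 0.7]
width: 0.0941
finger_force: 0.0
t 1.33 tcp [ 0.4532 -0.2513  0.1007] rpy [3.1409e+00 6.0000e-04 4.6010e-01] w 0.0941 ff 0.0 F [-0.1  0.5  0.7] T [-0.04 -0.05  0.  ]
320.84788259785114 116.15839246547755
```

View pics/w1.png

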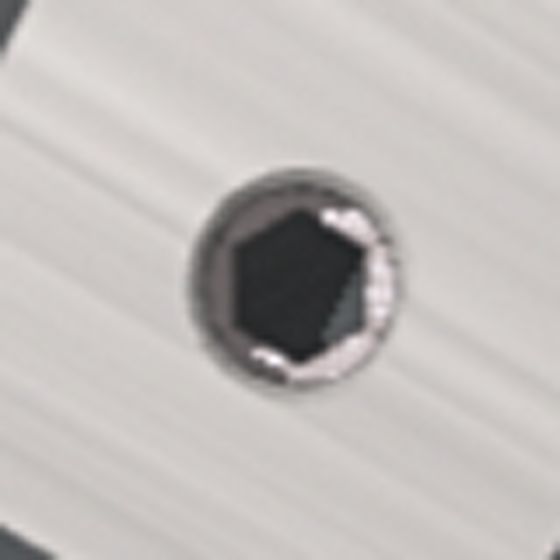

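The socket shows clearly as a dark hexagon, with corners at crop (300,205), (365,240), (365,325), (300,362), (235,320) and (235,240). Two of its flats face image ±x. I'll fit it.

Run:
```python
from h import *
s=np.load('w1.npy',allow_pickle=True).item();V=s['color'].max(2)
print(V[116,306:345].tolist())
for th in(70,85,100):
  c=blobs(s,(305,98,35,38),V<th)[0];h=cv2.convexHull(c);A=cv2.contourArea(h)
  P=np.array([plane(s,p,.048)[:2] for p in h[:,0].astype(float)])
  M=cv2.moments(h);cc=plane(s,(M['m10']/M['m00'],M['m01']/M['m00']),.048)[:2]
  a=np.arange(0,np.pi/3,.005);w=[np.mean([np.ptp(P@[np.cos(x+k),np.sin(x+k)]) for k in(0,np.pi/3,2*np.pi/3)]) for x in a]
  print(th,A,cc.round(4),'flat normal angle',a[np.argmin(w)],min(w),'corner',a[np.argmax(w)],max(w))
b=blobs(s,(300,90,45,55),V<165)
el=cv2.fitEllipse(b[0]);print('recess',el,plane(s,el[0],.06).round(4))
```

```text
[181, 134, 102, 94, 104, 107, 100, 69, 46, 45, 47, 46, 44, 45, 47, 46, 46, 46, 46, 45, 44, 44, 43, 51, 77, 83, 141, 202, 212, 214, 168, 177, 203, 213, 213, 213, 212, 210, 209]
70 273.0 [ 0.5238 -0.2165] flat normal angle 0.975 0.014218519466800672 corner 0.355 0.015170064405557798
85 287.0 [ 0.5238 -0.2165] flat normal angle 0.98 0.01453612122190146 corner 0.34500000000000003 0.015446699248006965
100 491.5 [ 0.5237 -0.2152] flat normal angle 0.03 0.019203756391527292 corner 0.55 0.020017158023621983
recess ((320.21246337890625, 115.082763671875), (26.222965240478516, 30.082340240478516), 16.7685604095459) [ 0.524  -0.2153  0.06  ]
```

Run:
```python
from h import *
go(.556,.224,.21,2.77)
```

```text
t 1.38 tcp [ 0.4532 -0.2518  0.101 ] rpy [3.1404e+00 2.0000e-04 4.5900e-01] w 0.0939 ff 0.0 F [-0.9  0.5  0.3] T [ 0.01 -0.02 -0.04]
dx dy dz 0.303 -0.381 -0.109 turn -2.311
```

```bash
python3 nudge.py '.094 0 0 -.0363 0;.094 0 0 -.0363 0;.094 0 0 -.0363 0;.094 .0233 -.0293 0 0;.094 .0233 -.0293 0 0;.094 .0233 -.0293 0 0;.094 .0233 -.0293 0 0;.094 .0233 -.0293 0 0;.094 .0233 -.0293 0 0;.094 .0233 -.0293 0 0;.094 .0233 -.0293 0 0;.094 .0233 -.0293 0 0;.094 .0233 -.0293 0 0;.094 .0233 -.0293 0 0;.094 .0233 -.0293 0 0;.094 .0233 -.0293 0 0'
python3 nudge.py '.094 0 0 0 -.1216;.094 0 0 0 -.1216;.094 0 0 0 -.1216;.094 0 0 0 -.1216;.094 0 0 0 -.1216;.094 0 0 0 -.1216;.094 0 0 0 -.1216;.094 0 0 0 -.1216;.094 0 0 0 -.1216;.094 0 0 0 -.1216;.094 0 0 0 -.1216;.094 0 0 0 -.1216;.094 0 0 0 -.1216;.094 0 0 0 -.1216;.094 0 0 0 -.1216;.094 0 0 0 -.1216;.094 0 0 0 -.1216;.094 0 0 0 -.1216;.094 0 0 0 -.1216;.094 0 0 0 0'
python3 - <<'E'
from h import *
status();s=vision.snapshot('wrist');np.save('w2.npy',s,allow_pickle=True);cv2.imwrite('pics/w2.png',s['color'])
print(proj(s,np.array([.556,.224,.126])))
E
```

```text
time: 2.72
tool_pos: [0.5568, 0.2249, 0.2104]
ee_rot: [3.141, -0.002, 0.457]
wrist_force: [1.2, -0.6, 1.0]
width: 0.0941
finger_force: 0.0
time: 4.38
tool_pos: [0.5567, 0.2231, 0.2102]
ee_rot: [3.141, 0.001, 2.769]
wrist_force: [0.4, 0.4, -0.0]
width: 0.0941
finger_force: 0.0
t 4.38 tcp [0.5567 0.2231 0.2102] rpy [3.1412e+00 1.3000e-03 2.7694e+00] w 0.0941 ff 0.0 F [ 0.4  0.4 -0. ] T [ 0.04 -0.12 -0.01]
(np.float64(322.39772906672016), np.float64(199.76600084926505))
```

View pics/w2.png

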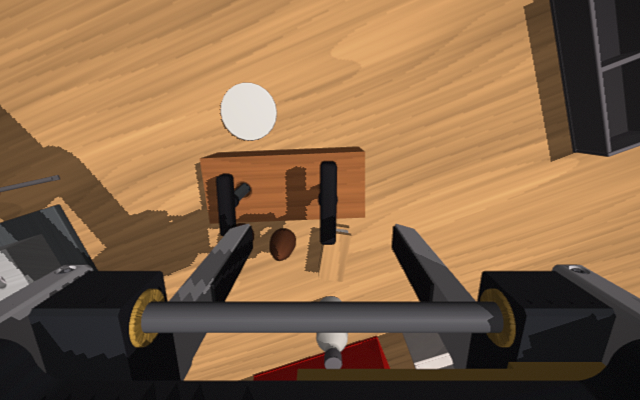

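The wrist view has the larger bar between the open fingers, from (328,161) to (328,244). The small key is at (226,200), clear of the left finger's path.

Run:
```python
from h import *
s=np.load('w2.npy',allow_pickle=True).item();V=s['color'].max(2)
c=blobs(s,(310,150,34,100),V<48,7)[0];r=cv2.minAreaRect(c);print(r)
bp=cv2.boxPoints(r)
p=plane(s,r[0],.126);print('centre',p.round(4))
e=[bp[(i+1)%4]-bp[i] for i in range(4)];i=int(np.argmax([np.linalg.norm(x) for x in e]))
d=plane(s,bp[(i+1)%4],.137)-plane(s,bp[i],.137);print('yaw',np.arctan2(d[1],d[0]),np.linalg.norm(d))
d=plane(s,bp[(i+3)%4],.137)-plane(s,bp[(i+2)%4],.137);print('yaw',np.arctan2(d[1],d[0]))
# stand top corners
g=s['color'].astype(int);m=(g[...,2]-g[...,0]>60)&(V<215)&(V>70);m=m&(g[...,2]>1.9*g[...,0])
c=blobs(s,(195,140,180,90),m,3)[0];r=cv2.minAreaRect(c);print(r,plane(s,r[0],.06).round(4),[plane(s,q,.06).round(4)[:2].tolist() for q in cv2.boxPoints(r)])
go(p[0],p[1],.126-.019)
```

```text
((327.5, 202.0), (82.0, 17.0), 90.0)
centre [0.5599 0.2277 0.126 ]
yaw -0.35824161345888866 0.07869935058500863
yaw 2.767410588736376
((284.5, 184.49996948242188), (88.99998474121094, 178.99996948242188), 90.0) [0.5403 0.1824 0.06  ] [[0.4562, 0.1086], [0.5296, 0.297], [0.632, 0.2628], [0.552, 0.0575]]
t 4.43 tcp [0.5566 0.2233 0.2101] rpy [3.1411e+00 1.2000e-03 2.7652e+00] w 0.0937 ff 0.0 F [-0.5 -1.1  0.2] T [ 0.04 -0.15 -0.03]
dx dy dz -0.0014 0.0053 0.1031 turn None
```

```bash
python3 nudge.py '.094 -.0014 .0053 0 0;.094 0 0 .031 0;.094 0 0 .031 0;.094 0 0 .031 0;.094 0 0 0 0;.05 0 0 0 0;.01 0 0 0 0;.01 0 0 0 0;.01 0 0 0 0;.01 0 0 0 0;.01 0 0 0 0;.01 0 0 0 0;.01 0 0 0 0'; python3 -c "
from h import *
status()"
```

```text
time: 5.52
tool_pos: [0.5592, 0.2294, 0.1167]
ee_rot: [3.141, 0.001, 2.77]
wrist_force: [-0.8, 0.1, -0.6]
width: 0.0436
finger_force: 0.0
t 5.52 tcp [0.5592 0.2294 0.1167] rpy [3.1413e+00 5.0000e-04 2.7702e+00] w 0.0436 ff 0.0 F [-0.8  0.1 -0.6] T [-0.   -0.17  0.  ]
```

```bash
python3 nudge.py '.005 0 0 0 0;.005 0 0 0 0;.005 0 0 0 0;.005 0 0 0 0;.005 0 0 0 0;.005 0 0 0 0;.005 0 0 0 0;.005 0 0 0 0'; python3 -c "
from h import *
status()"
```

```text
time: 6.18
tool_pos: [0.559, 0.2293, 0.1162]
ee_rot: [-3.141, -0.0, 2.77]
wrist_force: [0.3, 0.8, -0.0]
width: 0.0154
finger_force: 30.0
t 6.18 tcp [0.559  0.2293 0.1162] rpy [-3.1414e+00 -1.0000e-04  2.7702e+00] w 0.0154 ff 30.0 F [ 0.3  0.8 -0. ] T [ 0.   -0.15 -0.05]
```

```bash
python3 nudge.py '.005 0 0 -.02 0;.005 0 0 -.02 0;.005 0 0 -.025 0;.005 0 0 -.025 0;.005 0 0 -.025 0;.005 0 0 0 0;.005 0 0 0 0'
python3 - <<'E'
from h import *
status();s=vision.snapshot('wrist');np.save('w3.npy',s,allow_pickle=True)
a=vision.snapshot('side');b=vision.snapshot('top');np.save('s3.npy',a,allow_pickle=True);np.save('t3.npy',b,allow_pickle=True)
def crop(S,p,n,w):
    u,v=map(int,proj(S,np.array(p)));u0=min(max(u-n,0),640-2*n);v0=min(max(v-n,0),400-2*n);print(u0,v0,u,v);return cv2.resize(S['color'][v0:v0+2*n,u0:u0+2*n],(w,w),interpolation=cv2.INTER_CUBIC)
o=robot.get_obs()['tool_pos']
p=o-[0,0,.05]
cv2.imwrite('pics/c3.png',np.hstack([crop(s,p,60,390),crop(a,p,60,390)]))
go(.5238,-.216,.22,2.53)
E
```

```text
time: 6.77
tool_pos: [0.5597, 0.2296, 0.2325]
ee_rot: [3.14, 0.003, 2.77]
wrist_force: [-0.3, -1.6, -2.5]
width: 0.016
finger_force: 30.0
t 6.77 tcp [0.5597 0.2296 0.2325] rpy [3.1397e+00 2.6000e-03 2.7702e+00] w 0.016 ff 30.0 F [-0.3 -1.6 -2.5] T [-0.   -0.12  0.01]
260 149 320 209
193 191 253 251
t 6.92 tcp [0.558  0.229  0.2283] rpy [-3.1385 -0.0038  2.7702] w 0.0155 ff 30.0 F [-1.5  0.2 -2.9] T [ 0.07 -0.15  0.06]
dx dy dz -0.1296 -0.4271 0.0083 turn 0.2402
```

View pics/c3.png

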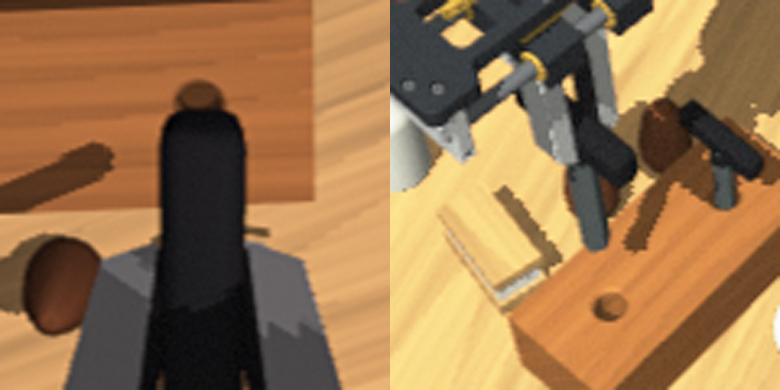

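The key is held about vertical. In the wrist crop the bar's near end is at image (322.8,183). In the side view the tip is at about (257,266) and the empty hole at about (261,285).

Run:
```python
from h import *
s,a,b=[np.load(f,allow_pickle=True).item() for f in('w3.npy','s3.npy','t3.npy')]
tcp=np.array([.559,.2293,.2305]);w=2.77;R=np.array([[np.cos(w),np.sin(w)],[np.sin(w),-np.cos(w)]]) # cols tool x,y
R=np.array([[np.cos(w),np.sin(w)],[np.sin(w),-np.cos(w)]])
for z in(.2515,):
    e=plane(s,(322.8,183.2),z);print('bar end tool xy',np.array([[np.cos(w),np.sin(w)],[np.sin(w),-np.cos(w)]])@(e-tcp)[:2])
print('tip pred side',proj(a,tcp-[0,0,.1012]),'collar bottom pred',proj(a,tcp-[0,0,.0092]))
print('hole mouth side',plane(a,(261,285.2),.06))
g=a['color'];V=g.max(2)
# stand hole from top
g=b['color'].astype(int);print('hole pred top',proj(b,np.array([.559,.229,.06])))
cv2.imwrite('pics/t3.png',cv2.resize(b['color'][150:240,180:300],(800,600),interpolation=cv2.INTER_CUBIC))
```

```text
bar end tool xy [0.04033613 0.00098209]
tip pred side (np.float64(255.94496011274956), np.float64(266.16476443040915)) collar bottom pred (np.float64(250.25918266926323), np.float64(236.87059480897778))
hole mouth side [0.55660703 0.22831996 0.06      ]
hole pred top (np.float64(223.08875199490762), np.float64(184.98520726135212))
```

```bash
python3 nudge.py '.005 -.0108 -.0356 0 0;.005 -.0108 -.0356 0 0;.005 -.0108 -.0356 0 0;.005 -.0108 -.0356 0 0;.005 -.0108 -.0356 0 0;.005 -.0108 -.0356 0 0;.005 -.0108 -.0356 0 0;.005 -.0108 -.0356 0 0;.005 -.0108 -.0356 0 0;.005 -.0108 -.0356 0 0;.005 -.0108 -.0356 0 0;.005 -.0108 -.0356 0 0;.005 0 0 0 .12;.005 0 0 0 .12;.005 0 0 0 0;.005 0 0 0 0;.005 0 0 0 0'
python3 - <<'E'
from h import *
go(.5238,-.216,.175,2.53)
s=vision.snapshot('wrist');a=vision.snapshot('side');b=vision.snapshot('top')
np.save('s4.npy',a,allow_pickle=True);np.save('t4.npy',b,allow_pickle=True)
status();f=lambda S,u,v,n:cv2.resize(S['color'][v-n:v+n,u-n:u+n],(390,390),interpolation=cv2.INTER_CUBIC)
cv2.imwrite('pics/c4.png',np.hstack([f(a,355,130,40),f(b,415,215,40)]))
E
```

```text
time: 8.33
tool_pos: [0.5244, -0.2152, 0.2301]
ee_rot: [-3.141, -0.002, 2.533]
wrist_force: [0.5, 0.3, -2.1]
width: 0.0159
finger_force: 30.0
t 8.33 tcp [ 0.5244 -0.2152  0.2301] rpy [-3.1412e+00 -2.1000e-03  2.5333e+00] w 0.0159 ff 30.0 F [ 0.5  0.3 -2.1] T [ 0.02 -0.09 -0.06]
dx dy dz 0.0001 -0.001 0.0551 turn 0.0033
t 8.48 tcp [ 0.5248 -0.2152  0.2311] rpy [-3.1415e+00 -3.0000e-04  2.5323e+00] w 0.0153 ff 30.0 F [-0.6  0.  -1.3] T [ 0.02 -0.17  0.04]
```

View pics/c4.png

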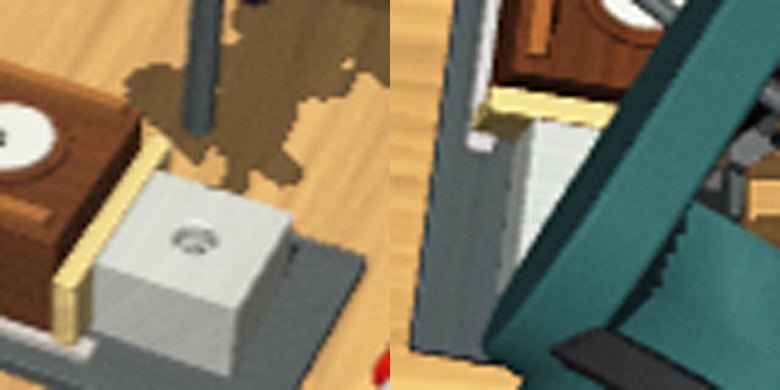

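In the side view the tip at crop (199,130) hangs straight above the recess at (195,240). Next I lower it in small steps.

```bash
python3 nudge.py '.005 0 -.001 .02 0;.005 0 0 .02 0;.005 0 0 .02 0;.005 0 0 .006 0;.005 0 0 .005 0;.005 0 0 .005 0;.005 0 0 0 0;.005 0 0 0 0'
python3 - <<'E'
from h import *
go(.5238,-.216,.135,2.53);status()
E
```

```text
time: 9.15
tool_pos: [0.5245, -0.2167, 0.1563]
ee_rot: [3.142, 0.001, 2.531]
wrist_force: [-0.8, 0.3, -0.9]
width: 0.0154
finger_force: 30.0
t 9.15 tcp [ 0.5245 -0.2167  0.1563] rpy [3.1415e+00 1.2000e-03 2.5305e+00] w 0.0154 ff 30.0 F [-0.8  0.3 -0.9] T [0.08 0.04 0.04]
dx dy dz 0.001 0.0001 0.0213 turn 0.0005
t 9.15 tcp [ 0.5245 -0.2167  0.1563] rpy [3.1415e+00 1.2000e-03 2.5305e+00] w 0.0154 ff 30.0 F [-0.8  0.3 -0.9] T [0.08 0.04 0.04]
```

In the recess, no contact force so far.

```bash
python3 nudge.py '.005 0.0005 0 .003 0;.005 0 0 .003 0;.005 0 0 .002 0;.005 0 0 .002 0;.005 0 0 .002 0;.005 0 0 0 0;.005 0 0 0 0'
python3 - <<'E'
from h import *
status()
E
```

```text
time: 9.73
tool_pos: [0.5239, -0.2165, 0.1454]
ee_rot: [-3.142, 0.002, 2.53]
wrist_force: [-2.1, 1.3, 6.2]
width: 0.0156
finger_force: 30.0
t 9.73 tcp [ 0.5239 -0.2165  0.1454] rpy [-3.1415e+00  1.5000e-03  2.5301e+00] w 0.0156 ff 30.0 F [-2.1  1.3  6.2] T [ 0.32  0.54 -0.06]
```

```bash
python3 nudge.py '.005 0 0 .001 0;.005 0 0 .001 0;.005 0 0 0 0;.005 0 0 0 0'
python3 - <<'E'
from h import *
status()
E
```

```text
time: 10.07
tool_pos: [0.5233, -0.2163, 0.1406]
ee_rot: [-3.141, -0.001, 2.53]
wrist_force: [-1.4, -0.0, -1.2]
width: 0.0155
finger_force: 30.0
t 10.07 tcp [ 0.5233 -0.2163  0.1406] rpy [-3.1410e+00 -1.3000e-03  2.5301e+00] w 0.0155 ff 30.0 F [-1.4 -0.  -1.2] T [0.06 0.4  0.01]
```

It slipped into the hexagon. Now to push it home.

```bash
python3 nudge.py '.005 0 0 .002 0;.005 0 0 .002 0;.005 0 0 .002 0;.005 0 0 .001 0;.005 0 0 0 0;.005 0 0 0 0;.005 0 0 0 0'
python3 - <<'E'
from h import *
status()
E
```

```text
time: 10.65
tool_pos: [0.5238, -0.2165, 0.1351]
ee_rot: [-3.141, 0.001, 2.53]
wrist_force: [-3.0, 1.2, 5.2]
width: 0.0159
finger_force: 30.0
t 10.65 tcp [ 0.5238 -0.2165  0.1351] rpy [-3.1414e+00  8.0000e-04  2.5302e+00] w 0.0159 ff 30.0 F [-3.   1.2  5.2] T [ 0.13  0.84 -0.  ]
```

```bash
python3 nudge.py '.005 0 0 .001 0;.005 0 0 .001 0;.005 0 0 0 0;.005 0 0 0 0;.005 0 0 0 0'
python3 - <<'E'
from h import *
status()
E
```

```text
time: 11.07
tool_pos: [0.5249, -0.2171, 0.135]
ee_rot: [3.142, 0.005, 2.53]
wrist_force: [-3.5, -0.4, 9.9]
width: 0.0161
finger_force: 30.0
t 11.07 tcp [ 0.5249 -0.2171  0.135 ] rpy [3.1416 0.0046 2.5301] w 0.0161 ff 30.0 F [-3.5 -0.4  9.9] T [0.07 0.89 0.03]
```

```bash
python3 nudge.py '.005 0 0 0 .05;.005 0 0 0 .08;.005 0 0 0 .08;.005 0 0 0 .08;.005 0 0 0 .08;.005 0 0 0 .08;.005 0 0 0 .08;.005 0 0 0 .08;.005 0 0 0 .08;.005 0 0 0 .08;.005 0 0 0 .08;.005 0 0 0 .05;.005 0 0 0 0'
python3 - <<'E'
from h import *
status()
E
```

```text
time: 12.15
tool_pos: [0.5245, -0.2172, 0.135]
ee_rot: [3.139, 0.003, 1.629]
wrist_force: [-3.5, -0.1, 9.0]
width: 0.0161
finger_force: 30.1
t 12.15 tcp [ 0.5245 -0.2172  0.135 ] rpy [3.1388e+00 3.0000e-03 1.6286e+00] w 0.0161 ff 30.1 F [-3.5 -0.1  9. ] T [0.02 1.2  0.08]
```

```bash
python3 nudge.py '.005 0 0 0 .05;.005 0 0 0 .05;.005 0 0 0 .05;.005 0 0 0 .05;.005 0 0 0 0'; python3 -c "
from h import *
status()";  python3 nudge.py '.005 0 0 0 .05;.005 0 0 0 .05;.005 0 0 0 .05;.005 0 0 0 .05;.005 0 0 0 0'; python3 -c "
from h import *
status()"
```

```text
time: 12.57
tool_pos: [0.5245, -0.2171, 0.135]
ee_rot: [3.138, 0.002, 1.429]
wrist_force: [-4.4, -0.5, 9.7]
width: 0.0158
finger_force: 30.1
t 12.57 tcp [ 0.5245 -0.2171  0.135 ] rpy [3.1383e+00 2.2000e-03 1.4287e+00] w 0.0158 ff 30.1 F [-4.4 -0.5  9.7] T [0.05 1.21 0.14]
time: 12.98
tool_pos: [0.5245, -0.2171, 0.135]
ee_rot: [3.138, 0.001, 1.229]
wrist_force: [-4.3, -0.1, 10.0]
width: 0.0155
finger_force: 30.1
t 12.98 tcp [ 0.5245 -0.2171  0.135 ] rpy [3.1380e+00 1.4000e-03 1.2287e+00] w 0.0155 ff 30.1 F [-4.3 -0.1 10. ] T [0.05 1.21 0.09]
```

```bash
for i in 1; do python3 nudge.py '.005 0 0 0 .05;.005 0 0 0 .05;.005 0 0 0 0'; done; python3 -c "
from h import *
status()";  python3 nudge.py '.005 0 0 0 .05;.005 0 0 0 .05;.005 0 0 0 0'; python3 -c "
from h import *
status()"
```

```text
time: 13.23
tool_pos: [0.5245, -0.2171, 0.1349]
ee_rot: [3.138, 0.001, 1.129]
wrist_force: [-3.4, 1.2, 9.1]
width: 0.0155
finger_force: 30.1
t 13.23 tcp [ 0.5245 -0.2171  0.1349] rpy [3.1379e+00 1.0000e-03 1.1287e+00] w 0.0155 ff 30.1 F [-3.4  1.2  9.1] T [0.06 1.21 0.07]
time: 13.48
tool_pos: [0.5245, -0.2171, 0.135]
ee_rot: [3.138, 0.001, 1.029]
wrist_force: [-4.7, -0.0, 10.2]
width: 0.0158
finger_force: 30.1
t 13.48 tcp [ 0.5245 -0.2171  0.135 ] rpy [3.1377e+00 6.0000e-04 1.0288e+00] w 0.0158 ff 30.1 F [-4.7 -0.  10.2] T [0.08 1.17 0.02]
```

```bash
python3 nudge.py '.005 0 0 0 .05;.005 0 0 0 .05;.005 0 0 0 0'; python3 -c "
from h import *
status()";  python3 nudge.py '.005 0 0 0 .05;.005 0 0 0 .05;.005 0 0 0 0'; python3 -c "
from h import *
status()"
```

```text
time: 13.73
tool_pos: [0.5245, -0.217, 0.135]
ee_rot: [3.138, 0.0, 0.929]
wrist_force: [-3.4, 0.7, 9.8]
width: 0.0157
finger_force: 30.1
t 13.73 tcp [ 0.5245 -0.217   0.135 ] rpy [3.1378e+00 2.0000e-04 9.2880e-01] w 0.0157 ff 30.1 F [-3.4  0.7  9.8] T [0.09 1.19 0.1 ]
time: 13.98
tool_pos: [0.5245, -0.217, 0.1349]
ee_rot: [3.138, -0.0, 0.829]
wrist_force: [-4.6, -0.1, 10.1]
width: 0.0159
finger_force: 30.1
t 13.98 tcp [ 0.5245 -0.217   0.1349] rpy [ 3.1377e+00 -2.0000e-04  8.2890e-01] w 0.0159 ff 30.1 F [-4.6 -0.1 10.1] T [0.07 1.23 0.13]
```

```bash
python3 nudge.py '.005 0 0 0 .05;.005 0 0 0 .05;.005 0 0 0 0'; python3 -c "
from h import *
status()";  python3 nudge.py '.005 0 0 0 .05;.005 0 0 0 .05;.005 0 0 0 0'
python3 - <<'E'
from h import *
o=status();s=vision.snapshot('wrist');a=vision.snapshot('side')
def f(S,p,n):
    u,v=map(int,proj(S,p));u=min(max(u,n),640-n);v=min(max(v,n),400-n);return cv2.resize(S['color'][v-n:v+n,u-n:u+n],(390,390),interpolation=cv2.INTER_CUBIC)
p=o['tool_pos']
cv2.imwrite('pics/c5.png',np.hstack([f(s,p,70),f(a,p-[0,0,.05],40)]))
E
```

```text
time: 14.23
tool_pos: [0.5247, -0.217, 0.135]
ee_rot: [3.138, -0.001, 0.729]
wrist_force: [-3.4, 1.2, 10.1]
width: 0.016
finger_force: 30.0
t 14.23 tcp [ 0.5247 -0.217   0.135 ] rpy [ 3.1376e+00 -1.0000e-03  7.2890e-01] w 0.016 ff 30.0 F [-3.4  1.2 10.1] T [0.11 1.14 0.1 ]
time: 14.48
tool_pos: [0.5249, -0.2169, 0.1349]
ee_rot: [3.138, -0.002, 0.629]
wrist_force: [-3.7, 1.1, 8.9]
width: 0.0159
finger_force: 30.0
t 14.48 tcp [ 0.5249 -0.2169  0.1349] rpy [ 3.1375e+00 -1.7000e-03  6.2900e-01] w 0.0159 ff 30.0 F [-3.7  1.1  8.9] T [0.18 1.01 0.11]
```

View pics/c5.png

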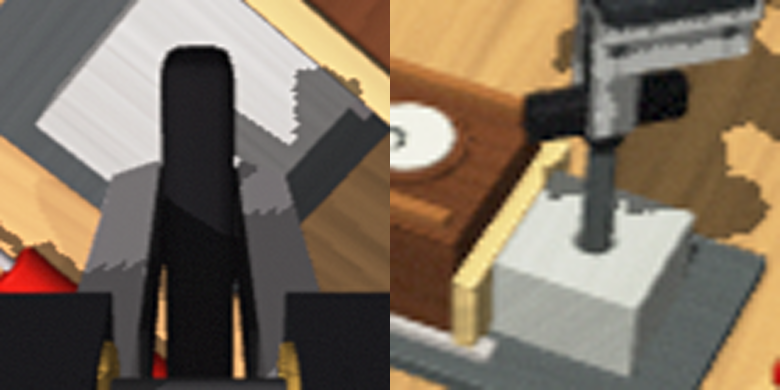

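The wrist view shows the bar still square in the pads, with no slip. The side view shows the shank upright in the recess. I'll keep turning towards the stop.

```bash
python3 nudge.py '.005 0 0 0 .05;.005 0 0 0 .05;.005 0 0 0 0'; python3 -c "
from h import *
status()";  python3 nudge.py '.005 0 0 0 .05;.005 0 0 0 .05;.005 0 0 0 0'; python3 -c "
from h import *
status()"
```

```text
time: 14.83
tool_pos: [0.525, -0.2169, 0.1349]
ee_rot: [3.138, -0.002, 0.529]
wrist_force: [-2.9, 0.6, 9.3]
width: 0.0159
finger_force: 30.0
t 14.83 tcp [ 0.525  -0.2169  0.1349] rpy [ 3.1378e+00 -2.4000e-03  5.2880e-01] w 0.0159 ff 30.0 F [-2.9  0.6  9.3] T [0.16 0.9  0.04]
time: 15.08
tool_pos: [0.525, -0.2168, 0.1349]
ee_rot: [3.138, -0.003, 0.429]
wrist_force: [-3.5, 1.1, 9.5]
width: 0.0158
finger_force: 30.0
t 15.08 tcp [ 0.525  -0.2168  0.1349] rpy [ 3.138e+00 -3.000e-03  4.287e-01] w 0.0158 ff 30.0 F [-3.5  1.1  9.5] T [ 0.22  0.97 -0.02]
```

Run:
```python
from h import *
o=status();p=o['tool_pos'];s=vision.snapshot('wrist');a=vision.snapshot('side')
np.save('w6.npy',s,allow_pickle=True);np.save('s6.npy',a,allow_pickle=True)
for nm,S in(('lift',np.load('w3.npy',allow_pickle=True).item()),('now',s)):
    V=S['color'].max(2);rows=[]
    for v in range(176,212,4):
        x=np.where(V[v,300:345]<50)[0];rows.append((v,int(x.min())+300,int(x.max())+300,len(x)) if len(x) else (v,))
    print(nm,rows)
for dz in(.0337,.026,.0,):pass
for k in(0,.011):
    t=np.array([.5242,-.2165,.034+k]);print('slip',k,'collar bottom',proj(a,t+[0,0,.092]),'bar top',proj(a,t+[0,0,.122]),'bar bottom',proj(a,t+[0,0,.1]))
print('mouth',proj(a,np.array([.5242,-.2165,.06])),'tcp',proj(a,p))
f=lambda S,u,v,n:cv2.resize(S['color'][v-n:v+n,u-n:u+n],(390,390),interpolation=cv2.INTER_CUBIC)
cv2.imwrite('pics/c6.png',np.hstack([f(s,322,190,45),f(a,355,115,35)]))
```

```text
t 15.08 tcp [ 0.525  -0.2168  0.1349] rpy [ 3.138e+00 -3.000e-03  4.287e-01] w 0.0158 ff 30.0 F [-3.5  1.1  9.5] T [ 0.22  0.97 -0.02]
lift [(176,), (180,), (184, 313, 330, 18), (188, 311, 333, 23), (192, 310, 334, 25), (196, 310, 334, 25), (200, 310, 334, 25), (204, 310, 334, 25), (208, 310, 334, 25)]
now [(176,), (180,), (184, 313, 330, 18), (188, 311, 333, 23), (192, 310, 334, 25), (196, 310, 334, 25), (200, 310, 334, 25), (204, 310, 334, 25), (208, 310, 334, 25)]
slip 0 collar bottom (np.float64(354.81690024510397), np.float64(117.67285326657685)) bar top (np.float64(355.5818981931976), np.float64(107.63578152377892)) bar bottom (np.float64(355.0177698950732), np.float64(115.0373650372088))
slip 0.011 collar bottom (np.float64(355.0936750598873), np.float64(114.04145964061684)) bar top (np.float64(355.8706064778289), np.float64(103.84781611445223)) bar bottom (np.float64(355.29765357352613), np.float64(111.36518190616785))
mouth (np.float64(353.2410484455115), np.float64(138.34864410751098)) tcp (np.float64(354.7418649518956), np.float64(114.56371035592814))
```

View pics/c6.png

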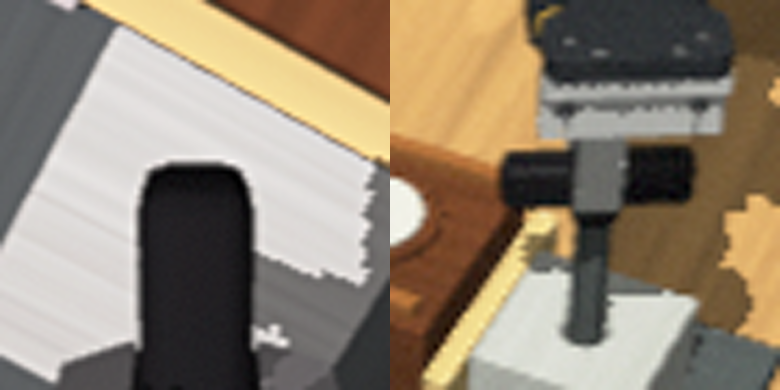

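Key pose in the hand is unchanged (same pixels as after the lift), and the depth matches home. I'll read the torque row by row.

```bash
S='from h import *;status()'; python3 nudge.py '.005 0 0 0 0' >/dev/null; python3 -c "$S"; python3 nudge.py '.005 0 0 0 .04'>/dev/null; python3 -c "$S"; python3 nudge.py '.005 0 0 0 .04'>/dev/null; python3 -c "$S";python3 nudge.py '.005 0 0 0 .04'>/dev/null; python3 -c "$S";python3 nudge.py '.005 0 0 0 0'>/dev/null; python3 -c "$S"
```

```text
t 15.27 tcp [ 0.525  -0.2168  0.1349] rpy [ 3.138e+00 -3.000e-03  4.303e-01] w 0.0155 ff 30.0 F [-2.3  1.7  8.5] T [0.2  0.92 0.02]
t 15.35 tcp [ 0.525  -0.2169  0.1349] rpy [ 3.138e+00 -3.100e-03  3.898e-01] w 0.0157 ff 30.0 F [-3.8 -0.1  9.3] T [0.14 0.9  0.06]
t 15.43 tcp [ 0.5251 -0.217   0.1349] rpy [ 3.138  -0.0032  0.3484] w 0.0157 ff 30.0 F [-3.3  0.3  9. ] T [0.11 0.94 0.04]
t 15.52 tcp [ 0.5251 -0.217   0.1349] rpy [ 3.1381 -0.0034  0.3083] w 0.0155 ff 30.0 F [-3.1  0.6  8.6] T [0.09 0.88 0.02]
t 15.6 tcp [ 0.5251 -0.217   0.1349] rpy [ 3.1381 -0.0034  0.3089] w 0.0159 ff 30.0 F [-3.   0.6  8.7] T [ 0.15  0.92 -0.02]
```

```bash
python3 nudge.py '.005 0 0 -.003 0;.005 0 0 -.004 0;.005 0 0 -.005 0;.005 0 0 -.01 0;.005 0 0 -.02 0;.005 0 0 -.02 0;.005 0 0 0 0;.005 0 0 0 0'; python3 -c "
from h import *
go(.449,-.240,.16)"
```

```text
time: 16.27
tool_pos: [0.5249, -0.2164, 0.1961]
ee_rot: [3.139, -0.003, 0.311]
wrist_force: [0.5, -0.2, -2.7]
width: 0.0159
finger_force: 30.0
t 16.27 tcp [ 0.5249 -0.2164  0.1961] rpy [ 3.1393 -0.0032  0.3105] w 0.0159 ff 30.0 F [ 0.5 -0.2 -2.7] T [0.03 0.02 0.01]
dx dy dz -0.0794 -0.0008 0.0361 turn None
```

```bash
python3 nudge.py '.005 -.026 0 0 0;.005 -.026 0 0 0;.005 -.027 0 0 0;.005 0 0 .018 0;.005 0 0 .018 0;.005 0 0 0 0;.005 0 0 0 0;.005 0 0 0 0'
python3 - <<'E'
from h import *
status();s=vision.snapshot('wrist');np.save('w7.npy',s,allow_pickle=True)
u,v=proj(s,np.array([.5238,-.2162,.048]));print(u,v);u,v=int(u),int(v)
cv2.imwrite('pics/w7.png',cv2.resize(s['color'][v-30:v+30,u-30:u+30],(480,480),interpolation=cv2.INTER_CUBIC))
V=s['color'].max(2)
for th in(60,70,85):
  c=blobs(s,(u-14,v-14,28,28),V<th)[0];h=cv2.convexHull(c)
  P=np.array([plane(s,p,.048)[:2] for p in h[:,0].astype(float)]);M=cv2.moments(h);cc=plane(s,(M['m10']/M['m00'],M['m01']/M['m00']),.048)[:2]
  a=np.arange(0,np.pi/3,.005);w=[np.mean([np.ptp(P@[np.cos(x+k),np.sin(x+k)]) for k in(0,np.pi/3,2*np.pi/3)]) for x in a]
  print(th,cc.round(4),'flat normal',a[np.argmin(w)],min(w),'corner',a[np.argmax(w)],max(w))
E
```

```text
time: 16.93
tool_pos: [0.4487, -0.2402, 0.1582]
ee_rot: [-3.141, 0.0, 0.311]
wrist_force: [1.1, 0.1, -1.8]
width: 0.0158
finger_force: 30.0
t 16.93 tcp [ 0.4487 -0.2402  0.1582] rpy [-3.141e+00  2.000e-04  3.105e-01] w 0.0158 ff 30.0 F [ 1.1  0.1 -1.8] T [-0.01  0.01 -0.01]
321.6692405064108 116.229589447732
60 [ 0.5238 -0.2163] flat normal 0.595 0.012608661569752655 corner 0.09 0.013584289875687716
70 [ 0.5239 -0.2163] flat normal 0.595 0.013113270274148289 corner 0.105 0.01443062518878678
85 [ 0.5239 -0.2164] flat normal 0.625 0.013870027613109126 corner 0.14 0.01502396979105427
```

View pics/w7.png

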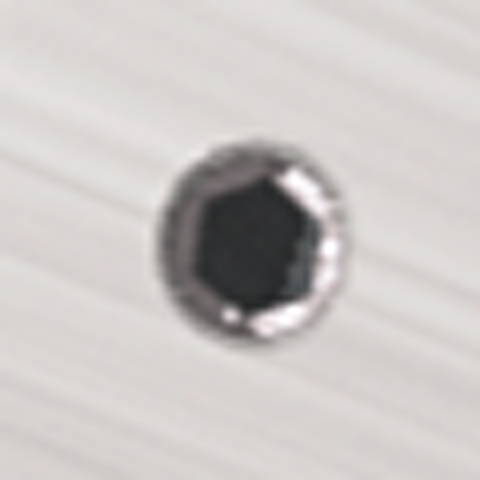

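The socket is visible again at crop (250,245). Its flat normal went from 0.96 to 0.61 mod 60°, which is a turn of 1.40 rad (at the stop) or only 0.35. To tell which, I'll reinsert the key aligned and turn it gently.

```bash
python3 nudge.py '.005 0 0 -.02 0;.005 0 0 -.02 0;.005 .0264 0 0 0;.005 .0264 0 0 0;.005 .0264 0 0 0;.005 0 0 0 -.118;.005 0 0 0 -.118;.005 0 0 0 -.118;.005 0 0 0 -.118;.005 0 0 0 -.118;.005 0 0 0 -.118;.005 0 0 0 -.116;.005 0 0 0 0;.005 0 0 0 0'; python3 -c "
from h import *
go(.5239,-.2165,.152,1.134)"
```

```text
time: 18.15
tool_pos: [0.5246, -0.2163, 0.1993]
ee_rot: [3.14, 0.0, 1.132]
wrist_force: [-0.1, 0.7, -1.9]
width: 0.0158
finger_force: 30.0
t 18.15 tcp [ 0.5246 -0.2163  0.1993] rpy [3.1399e+00 1.0000e-04 1.1317e+00] w 0.0158 ff 30.0 F [-0.1  0.7 -1.9] T [-0.03 -0.06 -0.01]
dx dy dz -0.0005 -0.0006 0.0473 turn -0.0023
```

```bash
S='from h import *;status()'; python3 nudge.py '.005 -.0005 -.0006 .02 0;.005 0 0 .016 0;.005 0 0 .006 0;.005 0 0 .005 0;.005 0 0 0 0;.005 0 0 0 0' >/dev/null; python3 -c "$S"; python3 nudge.py '.005 0 0 .002 0;.005 0 0 .002 0;.005 0 0 .002 0;.005 0 0 .002 0;.005 0 0 0 0;.005 0 0 0 0' >/dev/null; python3 -c "$S"
```

```text
t 18.65 tcp [ 0.5236 -0.2166  0.1521] rpy [3.1406e+00 1.0000e-04 1.1336e+00] w 0.0166 ff 30.0 F [-0.1 -0.1 -2.2] T [-0.03 -0.04  0.03]
t 19.15 tcp [ 0.5232 -0.2164  0.1432] rpy [-3.1415  0.      1.1341] w 0.0155 ff 30.0 F [ 0.3  0.5 -1.5] T [-0.03 -0.03 -0.05]
```

```bash
S='from h import *;status()'; python3 nudge.py '.005 .0003 0 .002 0;.005 0 0 .002 0;.005 0 0 .002 0;.005 0 0 .002 0;.005 0 0 .002 0;.005 0 0 .001 0;.005 0 0 0 0;.005 0 0 0 0' >/dev/null; python3 -c "$S"; for i in 1; do python3 nudge.py '.005 0 0 0 .04;.005 0 0 0 .04' >/dev/null; python3 -c "$S";python3 nudge.py '.005 0 0 0 .04' >/dev/null; python3 -c "$S";python3 nudge.py '.005 0 0 0 .04' >/dev/null; python3 -c "$S";python3 nudge.py '.005 0 0 0 .04' >/dev/null; python3 -c "$S";python3 nudge.py '.005 0 0 0 .04' >/dev/null; python3 -c "$S"; done
```

```text
t 19.82 tcp [ 0.5236 -0.2163  0.135 ] rpy [3.1395e+00 3.0000e-04 1.1343e+00] w 0.0159 ff 30.0 F [-2.9  0.9  7.3] T [ 0.29  0.55 -0.04]
t 19.98 tcp [ 0.5238 -0.2165  0.135 ] rpy [3.1388e+00 1.0000e-04 1.0523e+00] w 0.0157 ff 30.0 F [-1.6  1.3  6.3] T [0.19 0.41 0.02]
t 20.07 tcp [ 0.5239 -0.2165  0.135 ] rpy [3.1385 0.     1.0123] w 0.0159 ff 30.0 F [-1.8  0.7  6.1] T [ 0.17  0.42 -0.  ]
t 20.15 tcp [ 0.5239 -0.2165  0.135 ] rpy [ 3.1384e+00 -1.0000e-04  9.7230e-01] w 0.0157 ff 30.0 F [-2.   0.8  6.7] T [0.16 0.44 0.07]
t 20.23 tcp [ 0.5239 -0.2166  0.135 ] rpy [ 3.1385e+00 -1.0000e-04  9.3240e-01] w 0.0158 ff 30.0 F [-0.7  0.6  6.6] T [0.13 0.46 0.11]
t 20.32 tcp [ 0.5239 -0.2166  0.135 ] rpy [ 3.1384e+00 -2.0000e-04  8.9250e-01] w 0.0159 ff 30.0 F [-1.3  0.8  6.3] T [0.11 0.41 0.17]
```

```bash
S='from h import *;status()'; python3 nudge.py '.005 0 0 0 .04' >/dev/null; python3 -c "$S";python3 nudge.py '.005 0 0 0 .04' >/dev/null; python3 -c "$S";python3 nudge.py '.005 0 0 0 .04' >/dev/null; python3 -c "$S";python3 nudge.py '.005 0 0 0 .04' >/dev/null; python3 -c "$S"; python3 nudge.py '.005 0 0 0 .04' >/dev/null; python3 -c "$S"
```

```text
t 20.4 tcp [ 0.5239 -0.2166  0.135 ] rpy [ 3.1383e+00 -3.0000e-04  8.5260e-01] w 0.0158 ff 30.0 F [-1.5  1.2  6.5] T [0.13 0.4  0.14]
t 20.48 tcp [ 0.5239 -0.2166  0.135 ] rpy [ 3.1384e+00 -4.0000e-04  8.1280e-01] w 0.0158 ff 30.0 F [-2.6  0.4  6.4] T [0.12 0.41 0.2 ]
t 20.57 tcp [ 0.5239 -0.2166  0.135 ] rpy [ 3.1384e+00 -6.0000e-04  7.7280e-01] w 0.0159 ff 30.0 F [-0.9  0.8  6.6] T [0.17 0.46 0.34]
t 20.65 tcp [ 0.524  -0.2166  0.135 ] rpy [ 3.1383e+00 -7.0000e-04  7.3290e-01] w 0.0164 ff 30.0 F [-1.6  0.5  5.6] T [0.08 0.45 0.22]
t 20.73 tcp [ 0.524  -0.2166  0.135 ] rpy [ 3.1383e+00 -8.0000e-04  6.9300e-01] w 0.0155 ff 30.0 F [-1.4  0.2  7.2] T [0.09 0.47 0.21]
```

Torque now climbs well above the screw's friction (0.2–0.34 N m), so this looks like the stop. I'll back off within the play, pull out and check the socket's angle.

```bash
S='from h import *;status()'; python3 nudge.py '.005 0 0 0 0;.005 0 0 0 0' >/dev/null; python3 -c "$S"; python3 nudge.py '.005 0 0 0 -.06;.005 0 0 0 -.06;.005 0 0 0 -.06;.005 0 0 0 -.06;.005 0 0 0 0' >/dev/null; python3 -c "$S"; python3 nudge.py '.005 0 0 -.003 0;.005 0 0 -.004 0;.005 0 0 -.005 0;.005 0 0 -.01 0;.005 0 0 -.02 0;.005 0 0 -.02 0;.005 0 0 0 0;.005 0 0 0 0'; python3 -c "
from h import *
o=robot.get_obs();w=o['ee_rot'][2];print(w);go(.5239-.078*np.cos(w),-.2164-.078*np.sin(w),.165)"
```

```text
t 20.9 tcp [ 0.524  -0.2167  0.135 ] rpy [ 3.1383e+00 -9.0000e-04  6.9440e-01] w 0.0158 ff 30.0 F [-2.   0.2  5.6] T [0.15 0.45 0.07]
t 21.32 tcp [ 0.5239 -0.2166  0.135 ] rpy [ 3.1385e+00 -1.0000e-04  9.3590e-01] w 0.0156 ff 30.0 F [-1.7 -0.1  6.8] T [ 0.18  0.45 -0.06]
time: 21.98
tool_pos: [0.5243, -0.2166, 0.1966]
ee_rot: [3.137, -0.001, 0.934]
wrist_force: [0.2, 0.4, -1.8]
width: 0.0159
finger_force: 29.9
0.9342616063276681
t 21.98 tcp [ 0.5243 -0.2166  0.1966] rpy [ 3.1374e+00 -7.0000e-04  9.3430e-01] w 0.0159 ff 29.9 F [ 0.2  0.4 -1.8] T [-0.01 -0.01  0.  ]
dx dy dz -0.0781 -0.0004 0.0316 turn None
```

```bash
python3 nudge.py '.005 -.026 0 0 0;.005 -.026 0 0 0;.005 -.026 0 .015 0;.005 0 0 0 0;.005 0 0 0 0;.005 0 0 0 0'
python3 - <<'E'
from h import *
status();s=vision.snapshot('wrist');np.save('w8.npy',s,allow_pickle=True)
u,v=map(int,proj(s,np.array([.5239,-.2163,.048])))
V=s['color'].max(2)
for th in(60,70,85):
  c=blobs(s,(u-14,v-14,28,28),V<th)[0];h=cv2.convexHull(c)
  P=np.array([plane(s,p,.048)[:2] for p in h[:,0].astype(float)]);M=cv2.moments(h);cc=plane(s,(M['m10']/M['m00'],M['m01']/M['m00']),.048)[:2]
  a=np.arange(0,np.pi/3,.005);w=[np.mean([np.ptp(P@[np.cos(x+k),np.sin(x+k)]) for k in(0,np.pi/3,2*np.pi/3)]) for x in a]
  print(th,cc.round(4),'flat normal',a[np.argmin(w)],min(w),'corner',a[np.argmax(w)],max(w))
# bar in hand
print([(v,*(np.where(V[v,300:345]<50)[0][[0,-1]]+300)) for v in range(186,214,4)])
E
```

```text
time: 22.48
tool_pos: [0.4768, -0.2783, 0.1785]
ee_rot: [-3.14, -0.001, 0.934]
wrist_force: [-0.1, -0.3, -1.5]
width: 0.0157
finger_force: 30.0
t 22.48 tcp [ 0.4768 -0.2783  0.1785] rpy [-3.1399e+00 -8.0000e-04  9.3400e-01] w 0.0157 ff 30.0 F [-0.1 -0.3 -1.5] T [-0.06 -0.04 -0.02]
60 [ 0.5239 -0.2162] flat normal 0.895 0.013002822470323083 corner 0.265 0.013808778522486945
70 [ 0.5238 -0.2162] flat normal 0.935 0.013223299265292846 corner 0.28 0.014071427833112918
85 [ 0.5237 -0.2163] flat normal 0.9 0.01422907820922135 corner 0.28 0.015075143257590287
[(186, np.int64(311), np.int64(333)), (190, np.int64(310), np.int64(333)), (194, np.int64(309), np.int64(334)), (198, np.int64(309), np.int64(334)), (202, np.int64(310), np.int64(334)), (206, np.int64(310), np.int64(334)), (210, np.int64(310), np.int64(334))]
```

The socket is now about 0.24 rad back from the stop: the overdriven key had wedged and carried the screw back as I backed off. I'll reinsert, turn gently just to the stop without overdriving, and pull straight out.

```bash
python3 nudge.py '.005 0 0 -.02 0;.005 .026 0 0 0;.005 .026 0 0 0;.005 .0262 0 0 0;.005 0 0 0 -.11;.005 0 0 0 -.11;.005 0 0 0 -.11;.005 0 0 0 -.12;.005 0 0 0 0;.005 0 0 0 0;.005 0 0 0 0'; python3 -c "
from h import *
go(.5239,-.2165,.152,1.385)"
```

```text
time: 23.45
tool_pos: [0.5238, -0.2155, 0.1996]
ee_rot: [3.141, 0.0, 1.383]
wrist_force: [-0.9, -0.2, -2.5]
width: 0.016
finger_force: 30.0
t 23.45 tcp [ 0.5238 -0.2155  0.1996] rpy [3.1411e+00 1.0000e-04 1.3827e+00] w 0.016 ff 30.0 F [-0.9 -0.2 -2.5] T [-0.03 -0.02  0.  ]
dx dy dz -0.001 0.0002 0.0476 turn -0.0023
```

```bash
S='from h import *;status()'; python3 nudge.py '.005 -.001 .0002 .02 0;.005 0 0 .016 0;.005 0 0 .006 0;.005 0 0 .005 0;.005 0 0 0 0;.005 0 0 0 0' >/dev/null; python3 -c "$S"; python3 nudge.py '.005 0 0 .002 0;.005 0 0 .002 0;.005 0 0 .002 0;.005 0 0 .002 0;.005 0 0 0 0;.005 0 0 0 0' >/dev/null; python3 -c "$S"
```

```text
t 23.95 tcp [ 0.5238 -0.2171  0.153 ] rpy [3.1408e+00 3.0000e-04 1.3838e+00] w 0.0156 ff 30.0 F [-0.6 -0.7 -0.7] T [-0.02 -0.05  0.01]
t 24.45 tcp [ 0.5234 -0.217   0.1442] rpy [-3.1414 -0.      1.3841] w 0.0156 ff 30.0 F [-0.1 -0.  -2.1] T [-0.06 -0.06  0.  ]
```

```bash
S='from h import *;status()'; python3 nudge.py '.005 0 -.0005 .002 0;.005 0 0 .002 0;.005 0 0 .002 0;.005 0 0 .002 0;.005 0 0 .002 0;.005 0 0 .001 0;.005 0 0 0 0;.005 0 0 0 0' >/dev/null; python3 -c "$S"; N="python3 nudge.py"; python3 nudge.py '.005 0 0 0 .04;.005 0 0 0 .04;.005 0 0 0 .04;.005 0 0 0 .04;.005 0 0 0 .04' >/dev/null; python3 -c "$S";python3 nudge.py '.005 0 0 0 .04' >/dev/null; python3 -c "$S";python3 nudge.py '.005 0 0 0 .04' >/dev/null; python3 -c "$S";python3 nudge.py '.005 0 0 0 .04' >/dev/null; python3 -c "$S"
```

```text
t 25.12 tcp [ 0.5232 -0.2171  0.1354] rpy [3.1400e+00 7.0000e-04 1.3842e+00] w 0.0155 ff 30.0 F [-0.6  1.5  4.7] T [0.22 0.5  0.02]
t 25.53 tcp [ 0.5233 -0.217   0.1353] rpy [3.1398e+00 1.0000e-04 1.1824e+00] w 0.0154 ff 30.0 F [-1.4  1.   4.7] T [0.28 0.38 0.06]
t 25.62 tcp [ 0.5233 -0.217   0.1353] rpy [ 3.1398 -0.      1.1425] w 0.0156 ff 30.0 F [-0.4  1.2  4.8] T [0.26 0.42 0.1 ]
t 25.7 tcp [ 0.5233 -0.217   0.1354] rpy [ 3.1398e+00 -1.0000e-04  1.1026e+00] w 0.0157 ff 30.0 F [-1.3  0.7  3.9] T [0.26 0.46 0.13]
t 25.78 tcp [ 0.5233 -0.2169  0.1353] rpy [ 3.1398e+00 -2.0000e-04  1.0627e+00] w 0.0162 ff 30.0 F [-1.8  0.8  6. ] T [0.3  0.46 0.09]
```

```bash
S='from h import *;status()'; python3 nudge.py '.005 0 0 0 .04' >/dev/null; python3 -c "$S";python3 nudge.py '.005 0 0 0 .04' >/dev/null; python3 -c "$S";python3 nudge.py '.005 0 0 0 .03' >/dev/null; python3 -c "$S";python3 nudge.py '.005 0 0 0 .03' >/dev/null; python3 -c "$S"
```

```text
t 25.87 tcp [ 0.5233 -0.2169  0.1353] rpy [ 3.1399e+00 -3.0000e-04  1.0228e+00] w 0.0158 ff 30.0 F [-1.9  0.4  4.5] T [0.21 0.36 0.09]
t 25.95 tcp [ 0.5233 -0.2169  0.1353] rpy [ 3.1398e+00 -4.0000e-04  9.8270e-01] w 0.0158 ff 30.0 F [-1.6  1.1  4.9] T [0.28 0.39 0.1 ]
t 26.03 tcp [ 0.5233 -0.2169  0.1353] rpy [ 3.1398e+00 -4.0000e-04  9.5290e-01] w 0.0153 ff 30.0 F [-1.1  1.7  5.6] T [0.29 0.44 0.14]
t 26.12 tcp [ 0.5234 -0.2169  0.1354] rpy [ 3.1398e+00 -5.0000e-04  9.2320e-01] w 0.0158 ff 30.0 F [-0.3  0.7  5. ] T [0.3  0.45 0.13]
```

```bash
S='from h import *;status()'; python3 nudge.py '.005 0 0 0 .03' >/dev/null; python3 -c "$S";python3 nudge.py '.005 0 0 0 .03' >/dev/null; python3 -c "$S";python3 nudge.py '.005 0 0 0 .03' >/dev/null; python3 -c "$S"
```

```text
t 26.2 tcp [ 0.5233 -0.2169  0.1353] rpy [ 3.1398e+00 -5.0000e-04  8.9320e-01] w 0.0158 ff 30.0 F [-1.3  1.6  5.4] T [0.27 0.45 0.12]
t 26.28 tcp [ 0.5234 -0.2169  0.1354] rpy [ 3.1398e+00 -7.0000e-04  8.6330e-01] w 0.016 ff 30.0 F [-1.4  1.7  4.7] T [0.27 0.44 0.21]
t 26.37 tcp [ 0.5234 -0.2169  0.1353] rpy [ 3.1399e+00 -7.0000e-04  8.3340e-01] w 0.0159 ff 30.0 F [-1.6  1.1  5.4] T [0.25 0.41 0.17]
```

```bash
S='from h import *;status()'; python3 nudge.py '.005 0 0 0 .03' >/dev/null; python3 -c "$S";python3 nudge.py '.005 0 0 0 0;.005 0 0 0 0' >/dev/null; python3 -c "$S";python3 nudge.py '.005 0 0 0 -.02;.005 0 0 0 -.02;.005 0 0 0 0' >/dev/null; python3 -c "$S"
```

```text
t 26.45 tcp [ 0.5234 -0.2169  0.1354] rpy [ 3.1398e+00 -7.0000e-04  8.0350e-01] w 0.0157 ff 30.0 F [-1.6  1.3  4.9] T [0.29 0.38 0.22]
t 26.62 tcp [ 0.5234 -0.2169  0.1353] rpy [ 3.1399e+00 -7.0000e-04  8.0490e-01] w 0.016 ff 30.0 F [-1.2  1.1  4.2] T [0.34 0.46 0.18]
t 26.87 tcp [ 0.5234 -0.2169  0.1353] rpy [ 3.1398e+00 -7.0000e-04  8.4500e-01] w 0.0157 ff 30.0 F [-1.8  0.6  4.5] T [ 0.31  0.46 -0.02]
```

The hold torque of about 0.2 N m persisted, more than friction can hold, so the screw is against its stop. The small back-off relieved it. Now to pull out and check.

```bash
python3 nudge.py '.005 0 0 -.002 0;.005 0 0 -.003 0;.005 0 0 -.004 0;.005 0 0 -.005 0;.005 0 0 -.01 0;.005 0 0 -.02 0;.005 0 0 -.02 0;.005 -.026 0 0 0;.005 -.026 0 0 0;.005 -.026 0 .01 0;.005 0 0 0 0;.005 0 0 0 0;.005 0 0 0 0'
python3 - <<'E'
from h import *
def ang(s,lab):
  u,v=map(int,proj(s,np.array([.5239,-.2163,.048])));V=s['color'].max(2);r=[]
  for th in(60,65,70,75,80,85):
    c=blobs(s,(u-14,v-14,28,28),V<th)[0];P=np.array([plane(s,p,.048)[:2] for p in cv2.convexHull(c)[:,0].astype(float)])
    a=np.arange(0,np.pi/3,.005);w=np.array([np.mean([np.ptp(P@[np.cos(x+k),np.sin(x+k)]) for k in(0,np.pi/3,2*np.pi/3)]) for x in a])
    r.append(-np.angle(np.sum(w*np.exp(-6j*a))*-1)/6%(np.pi/3))
  print(lab,np.round(r,3))
status();s=vision.snapshot('wrist');np.save('w9.npy',s,allow_pickle=True)
for f in('w1','w7','w8','w9'):ang(np.load(f+'.npy',allow_pickle=True).item(),f)
E
```

```text
time: 27.95
tool_pos: [0.4718, -0.2752, 0.1897]
ee_rot: [3.139, -0.001, 0.844]
wrist_force: [-0.6, 0.1, -1.5]
width: 0.0156
finger_force: 30.0
t 27.95 tcp [ 0.4718 -0.2752  0.1897] rpy [ 3.139e+00 -9.000e-04  8.440e-01] w 0.0156 ff 30.0 F [-0.6  0.1 -1.5] T [ 0.06 -0.1   0.  ]
w1 [0.886 0.864 0.92  0.928 0.923 0.96 ]
w7 [0.606 0.619 0.619 0.652 0.651 0.642]
w8 [0.789 0.796 0.832 0.813 0.831 0.818]
w9 [0.563 0.63  0.649 0.678 0.677 0.608]
```

Two separate approaches both ended at 0.63 rad, so the screw is at its stop. The key can go back to the stand.

```bash
python3 nudge.py '.005 0 0 -.04 0;.005 0 0 -.04 0;.005 0 0 0 -.12;.005 0 0 0 -.12;.005 0 0 0 -.12;.005 0 0 0 -.12;.005 0 0 0 -.12;.005 0 0 0 -.12;.005 0 0 0 -.12;.005 0 0 0 -.12;.005 0 0 0 -.12;.005 0 0 0 -.12;.005 0 0 0 -.12;.005 0 0 0 -.12;.005 0 0 0 -.12;.005 0 0 0 -.12;.005 0 0 0 -.12;.005 0 0 0 -.126;.005 0 0 0 0'; python3 -c "
from h import *
go(.559,.2293,.24,2.77)"
```

```text
time: 29.58
tool_pos: [0.472, -0.2743, 0.2683]
ee_rot: [-3.142, 0.001, 2.773]
wrist_force: [1.5, 0.1, -1.2]
width: 0.0157
finger_force: 30.0
t 29.58 tcp [ 0.472  -0.2743  0.2683] rpy [-3.1416e+00  1.1000e-03  2.7730e+00] w 0.0157 ff 30.0 F [ 1.5  0.1 -1.2] T [ 0.05 -0.11 -0.02]
dx dy dz 0.1003 0.5012 0.0283 turn 0.003
```

```bash
python3 nudge.py '.005 .0072 .0358 0 0;.005 .0072 .0358 0 0;.005 .0072 .0358 0 0;.005 .0072 .0358 0 0;.005 .0072 .0358 0 0;.005 .0072 .0358 0 0;.005 .0072 .0358 0 0;.005 .0072 .0358 0 0;.005 .0072 .0358 0 0;.005 .0072 .0358 0 0;.005 .0072 .0358 0 0;.005 .0072 .0358 0 0;.005 .0072 .0358 0 0;.005 .0067 .0358 0 0;.005 0 0 0 0;.005 0 0 0 0;.005 0 0 0 0;.005 0 0 0 0'
python3 - <<'E'
from h import *
go(.559,.2293,.17,2.77)
a=vision.snapshot('side');np.save('s10.npy',a,allow_pickle=True)
cv2.imwrite('pics/c10.png',cv2.resize(a['color'][190:310,180:340],(640,480),interpolation=cv2.INTER_CUBIC))
E
```

```text
time: 31.08
tool_pos: [0.5601, 0.2274, 0.2678]
ee_rot: [-3.141, 0.001, 2.767]
wrist_force: [-0.6, 0.1, -1.2]
width: 0.0157
finger_force: 30.0
t 31.08 tcp [0.5601 0.2274 0.2678] rpy [-3.1414e+00  6.0000e-04  2.7673e+00] w 0.0157 ff 30.0 F [-0.6  0.1 -1.2] T [ 0.04 -0.1  -0.05]
dx dy dz 0.0017 0.0014 0.0978 turn -0.0027
```

View pics/c10.png

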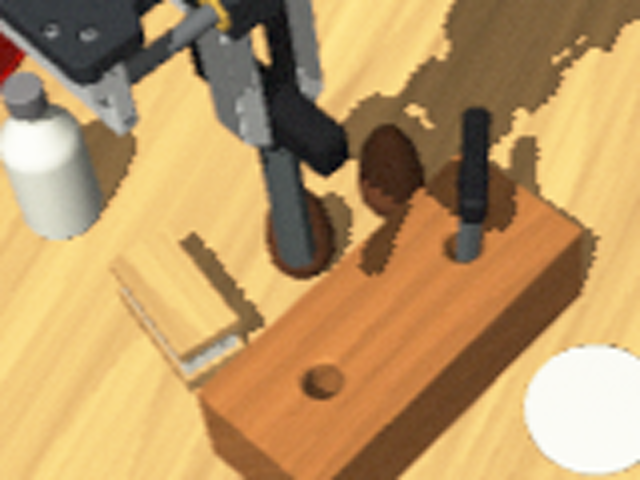

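The large hole is empty at crop (323,381). The small key has spun about its own axis (brushed on the way out) but still stands upright in its hole at (465,245). Next I lower the key.

```bash
S='from h import *;go(.559,.2293,.1162,2.77)'; python3 nudge.py '.005 .0012 .0014 .03 0;.005 0 0 .03 0;.005 0 0 .03 0;.005 0 0 .008 0;.005 0 0 0 0;.005 0 0 0 0;.005 0 0 0 0' >/dev/null; python3 -c "$S"; python3 nudge.py '.005 0 0 .004 0;.005 0 0 .004 0;.005 0 0 .004 0;.005 0 0 .004 0;.005 0 0 0 0;.005 0 0 0 0' >/dev/null; python3 -c "$S"
```

```text
t 31.72 tcp [0.5609 0.2298 0.1724] rpy [3.1388 0.0038 2.7683] w 0.0155 ff 30.0 F [ 0.7  0.1 -1.7] T [ 0.08 -0.06 -0.01]
dx dy dz 0.0016 -0.0011 0.0562 turn -0.0017
t 32.22 tcp [0.5594 0.2294 0.1526] rpy [-3.1402e+00 -2.0000e-04  2.7690e+00] w 0.0157 ff 30.0 F [ 0.6 -0.7 -2.1] T [-0.32 -0.25 -0.04]
dx dy dz 0.0003 -0.0002 0.0364 turn -0.001
```

```bash
S='from h import *;go(.559,.2293,.1162,2.77)'; python3 nudge.py '.005 0 0 .006 0;.005 0 0 .006 0;.005 0 0 .006 0;.005 0 0 .006 0;.005 0 0 .005 0;.005 0 0 .004 0;.005 0 0 .003 0;.005 0 0 0 0;.005 0 0 0 0;.005 0 0 0 0' >/dev/null; python3 -c "$S"
```

```text
t 33.05 tcp [0.5593 0.2296 0.1167] rpy [-3.1406e+00 -6.0000e-04  2.7691e+00] w 0.0157 ff 30.0 F [ 0.9 -2.7 -3.1] T [-0.72 -0.33  0.  ]
dx dy dz 0.0001 -0.0004 0.0005 turn -0.0009
```

```bash
python3 nudge.py '.05 0 0 0 0;.05 0 0 0 0;.05 0 0 0 0;.05 0 0 0 0;.05 0 0 0 0;.05 0 0 0 0;.05 0 0 -.03 0;.05 0 0 -.03 0;.05 0 0 -.03 0;.05 0 0 -.03 0;.05 .03 0 -.02 0;.05 .04 0 0 0;.05 .04 0 0 0;.05 .04 0 0 0;.05 0 0 0 0;.05 0 0 0 0;.05 0 0 0 0'
python3 - <<'E'
from h import *
status();a=vision.snapshot('side');b=vision.snapshot('top')
f=lambda S,u,v:cv2.resize(S['color'][v-45:v+45,u-45:u+45],(390,390),interpolation=cv2.INTER_CUBIC)
cv2.imwrite('pics/c11.png',np.hstack([f(a,270,260),f(b,245,190)]))
t=np.array([.559,.2293,.015]);print('pred bar top',proj(a,t+[0,0,.122]),'collar bottom',proj(a,t+[0,0,.092]),'mouth',proj(a,t+[0,0,.045]))
E
```

```text
time: 34.47
tool_pos: [0.4202, 0.2844, 0.2576]
ee_rot: [3.141, 0.001, 2.77]
wrist_force: [-0.2, -0.0, -0.8]
width: 0.05
finger_force: 0.0
t 34.47 tcp [0.4202 0.2844 0.2576] rpy [3.1411e+00 1.1000e-03 2.7695e+00] w 0.05 ff 0.0 F [-0.2 -0.  -0.8] T [ 0.03 -0.12 -0.01]
pred bar top (np.float64(255.50550366919197), np.float64(263.9006041239668)) collar bottom (np.float64(257.1839287476789), np.float64(272.5481583827759)) mouth (np.float64(259.6416603263036), np.float64(285.21084285535574))
```

View pics/c11.png

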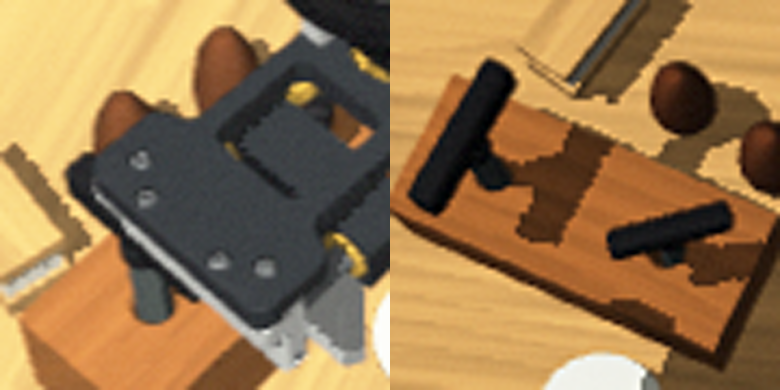

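The larger key stands fully down in its hole, and its top-view appearance matches the start. The small key stands upright in its hole, and the gripper is clear, so I'm handing in.

```bash
python3 -c "
from bench import robot, vision
print(robot.close_job())"
```

```text
the job is handed in; nothing more can be done
None
```

I turned the screw to its stop, stood the larger key fully back in its hole and let go, then handed the job in at about 34 s; the hand-in gave no verdict. The key was overdriven past the stop and carried the screw back about 0.2 rad, so I pulled out, reinserted and retightened. The small key got brushed and spun, but it still stands in its hole.

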